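# Hold a bore probe centred in the brass die

### The arm

A 6-joint arm with a two-finger parallel gripper is mounted at the origin on a cart in front of the work surface, level with it; the furniture and walls round the work are solid. World frame = base frame: x ahead of the robot, y to its left, z up, the work surface at z = 0. Lengths are in m, angles in degrees, forces in N, time in s.
With the tool pointing down it reaches from about 0.35 to 0.875 m from the base axis. Payload 4.2 kg.
Tool frame: the origin (TCP) lies midway between the tips of the shut fingers; the grasp point (between the pads) lies 19 mm behind it; z points along the fingers, y is the line along which they close (so a half turn about z gives the same grasp; the last joint's range is limited). The gripper opens to 87 mm and grips with 3 to 60 N. Pads are 19 mm wide; open, the fingers measure 117 mm over their backs; the gripper's body (75 mm by 190 mm) begins 51 mm behind the grasp point.
Start: joints at [88.556, 22.042, 0.453, 0, -68.411, -14.817], TCP at [0.175, 0.6, 0.223] pointing down, gripper open.
Joint ranges: [-179.83, 179.83], [-69.29, 118.12], [-61.27, 80.66], [-181.25, 117.63], [-171.15, -9.14], [-177.46, 177.46]. Speed limits (degrees/s): [159.86, 159.86, 180, 180, 180, 180].

### API

Orientations are given as a 3x3 rotation matrix whose columns are the frame's x, y, z axes.
In Python, from station import r, cams gives the robot as it stands.
- The arm moves only by the tool play_rows, never from a script. Its argument "commands" is text: rows parted by semicolons, each of 6 numbers parted by spaces: the shift along the world's x, y, z normalised to -1 to 1, where 1 is 30 mm, then the turn, a rotation vector about the world's x, y, z normalised to -1 to 1, where 1 is 0.15 rad. A call has 1 to 20 rows; each row shifts and turns the commanded pose from where the row before left it; what a row does not reach is not made up. A row lasts 1/10 s, in which the tool goes at most 50 mm and 8.59 degrees, less where a joint would pass 70% of its speed; a pose out of reach is approached as far as the arm can. A call with a number of a shift or a turn outside -1 to 1 is refused whole. A call with a gripper value outside its range is refused whole. "grip" is the finger opening in mm, from 0 to 87, set as the call begins (left out, the last holds). The fingers move at their own pace and stop on an object; the grip force is fixed at half the most. Time passes only in rows, so rows that do not move let the fingers close. It gives the time, the measured TCP pose, the force, the opening and the grip force at its end, in the units of the state.
- r.sense(): the state, without advancing time (a new reading comes with each control period).
- cams.capture(name): name is "scene" or "side" or "wrist"; returns (picture, depth): 400x640x3 uint8, blue, green, red; 400x640 float32, m along the optical axis (not along the pixel's ray), 0 where there is no reading.
- cams.camera_info(name): a dict with "mtx" (3x3 intrinsics, pixels), "R" (3x3) and "t" (3): a world point X has camera coordinates R X + t. Camera axes: x right, y down, z forward; pixel columns grow to the right and rows downward; lengths in m; the calibration is good to about 2 mm. A picture is of the moment at which its call begins: read the wrist's pose just before it. camera_info takes no time and is no camera call; for the wrist camera it gives the pose at the moment of the call.
- r.finish_job(): hands the job in; it is judged then, once.
The state is a dict: "time_s": time; "joints": joint angles; "joint_velocities": joint speeds; "effort": joint torques, N m; "tcp_pos": TCP position; "ee_rot": TCP orientation; "wrist_force": force on the tool from outside, world axes, zero at the start; "moment": the same for the moment, N m; "gripper_width": opening from 0.0 (shut) to 1.0 (fully open); "gripper_force": force on a finger pad.
Only numpy, scipy, OpenCV 4.12 (cv2) and the standard library are available. Lean on these libraries where they do the work, as an engineer would, in place of code of your own. Each camera call takes 0.05 s, during which the arm holds its last target. There are 200 camera calls.

### The job

Take the blue-handled bore probe out of its parking tube and lower its stem through the bore of the brass-lined die, not the black one, until the orange ring on the stem is level with the die's top face, without the probe ever touching either die or its stand. Finish still holding the probe there, upright, still and centred in the bore, for its reading: do not let go or put it down. Leave the bottle, spool and tin where they are.

Things in the scene. Friction and masses are not known exactly. Their poses are not given: they have to be found in the camera images.
- probe: bore probe, loose, about 0.1 kg, standing upright in the parking tube. Round steel stem 10 mm in diameter and 95 mm long, above it a black round collar 32 mm across and 6 mm high (95 to 101 mm above the tip), then a blue square handle 20 x 20 mm, from 101 to 171 mm above the tip. Origin: the lower tip of the stem; z runs along the stem up to the handle, x and y are square to the handle's flat sides.
- probe_band (a point): centre of the orange ring (6 mm wide) round the probe's stem, on the stem's axis 60 mm above its tip
- probe_grip (a point): point on the probe's axis in the middle of the handle where it is best gripped, 142 mm above the tip; axes as the probe's
- brass_die: inspection stand with an eyelet die lined in brass, fixed to the table: grey 84 x 84 x 10 mm base, four posts, aluminium 84 x 84 mm top plate, and in it a round brass bush with a 58 mm flange on top. The bush has a vertical through bore 26 mm in diameter and 30 mm deep, with its flat top face 105 mm above the table; below the bore it is open (65 mm down to the base plate). Origin: centre of the base's underside, on the bore's axis; z up.
- brass_die_mouth (a point): centre of the brass die's bore in its top face, 105 mm above the table
- black_die: the other die, NOT to be probed: stand and bush of the same shape and size as the brass die (84 x 84 mm, top face 105 mm above the table, fixed), but its bush is black. The two may stand either way round. Origin: centre of the base's underside; z up.
- holder: parking tube of the probe, fixed to the table: grey round foot 76 mm across, tube 36 to 40 mm across and 110 mm high, bore 17 mm. The probe's collar rests on its rim, its tip hangs 15 mm above the table. Origin: centre of the foot's underside; z up.
- dropper_bottle: bystander: small amber dropper bottle, 33 mm across, 102 mm high, loose; origin under its centre
- red_spool: bystander: spool of red thread standing upright, 32 mm across, 45 mm high, loose; origin under its centre
- grey_tin: bystander: round light grey tin, 67 mm across, 28 mm high, loose; origin under its centre
There are look-alikes about, which are no part of the job. Leave any red look-alike of the holder alone.

How it is judged:
By the outcome, as a careful person would: the job done as asked, in the order asked, and still so for the second after the job is handed in, while the arm keeps its last pose, push and grip.
It also fails if it takes over 45 s, if anything falls off the work surface, if the arm or the gripper's body presses on something with over 40 N, if the wrist force passes 120 N, or if a joint passes its speed limit or range.

## Working session

There is one attempt and no reset: what is moved stays moved. The work goes in short steps, Python scripts to look and compute and a tool call to move; the robot and the scene stay as the last step left them, time stands still between calls to the robot, and variables do not carry over. Pictures are saved under pics/ and viewed, at most 10 in all, crops included, and the job is handed in when it is done.

Besides the shell and the picture viewer there is one more tool, called after "Emit:" as a command line: name --argument value ..., lists and objects as JSON in quotes. play_rows: Moves the arm, as the interface text tells. Scaled input: -1 to 1 covers 30 mm each way for a shift and 0.15 rad each way for a turn. Its arguments: {"type":"object","properties":{"commands":{"type":"string"},"grip":{"type":"number"}},"required":["commands"]}

```bash
mkdir -p pics; ls; python3 - <<'E'
from station import r,cams
import cv2,numpy as np
for n in("scene","side","wrist"):
    i=cams.camera_info(n); p,d=cams.capture(n)
    cv2.imwrite(f"pics/{n}0.png",p); np.savez(f"pics/{n}0.npz",p=p,d=d,**i)
    print(n,np.round(i["mtx"],1).tolist(),np.round(-np.array(i["R"]).T@np.array(i["t"]),3))
s=r.sense();print(s["time_s"],np.round(s["ee_rot"],3).tolist(),s["wrist_force"])
E
```

```text
pics
scene [[367.0, 0.0, 319.8], [0.0, 367.0, 198.8], [0.0, 0.0, 1.0]] [ 0.062 -0.561  0.873]
side [[400.5, 0.0, 315.8], [0.0, 400.5, 197.0], [0.0, 0.0, 1.0]] [ 0.651 -0.816  0.609]
wrist [[284.6, 0.0, 321.4], [0.0, 284.6, 198.9], [0.0, 0.0, 1.0]] [0.252 0.577 0.384]
0.15 [[0.96, -0.28, -0.0], [-0.28, -0.96, -0.002], [0.0, 0.002, -1.0]] [ 0.05351908 -0.01021993  0.27133175]
```

View pics/scene0.png

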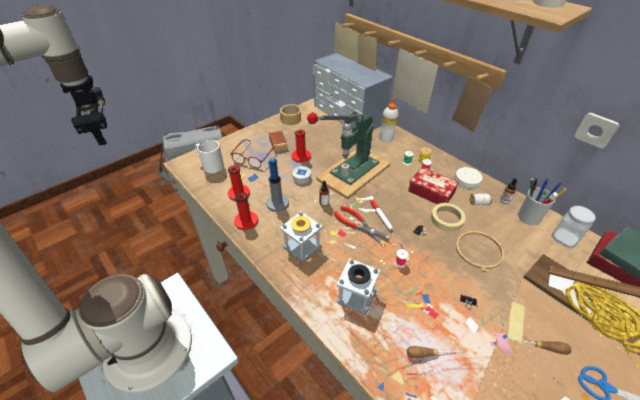

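View pics/side0.png

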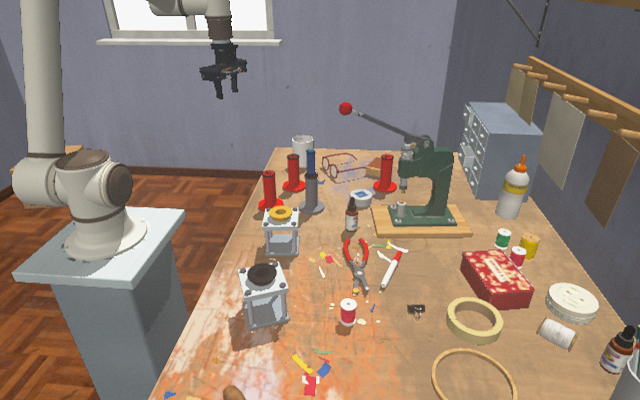

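Scene shows: the probe with its blue handle in the grey tube at (274,180), with red look-alike tubes at (238,185), (246,212) and (301,148). The brass die is at (302,228) and the black die at (360,280). Bystanders: bottle (324,193), spool (401,258), tin (302,175). The grey tube holding the blue handle and the die with the yellow bush fit the description. I'll confirm both in one enlarged crop while measuring.

```bash
cat > h.py <<'E'
import cv2,numpy as np
def ray(c,u,v):
    R=np.array(c["R"]);K=np.array(c["mtx"]);o=-R.T@np.array(c["t"])
    d=R.T@np.linalg.inv(K)@np.array([u,v,1.]);return o,d
def plane(c,u,v,z):
    o,d=ray(c,u,v);return o+d*(z-o[2])/d[2]
def proj(c,X):
    q=np.array(c["mtx"])@(np.array(c["R"])@np.array(X)+np.array(c["t"]));return q[:2]/q[2]
def cloud(c,d):
    v,u=np.nonzero(d>0);z=d[v,u]
    P=(np.linalg.inv(np.array(c["mtx"]))@np.vstack([u*z,v*z,z])-np.array(c["t"])[:,None])
    out=np.zeros(d.shape+(3,));out[v,u]=(np.array(c["R"]).T@P).T;return out
E
python3 - <<'E'
from h import *
for n,bx,br in(("scene",(262,150,290,186),(285,212,320,240)),("side",(302,145,322,185),(265,203,300,222))):
    c=np.load(f"pics/{n}0.npz");p=c["p"];W=cloud(c,c["d"]);hsv=cv2.cvtColor(p,cv2.COLOR_BGR2HSV)
    for nm,b,lo,hi in(("blue",bx,(100,110,30),(130,255,255)),("brass",br,(18,110,80),(35,255,255))):
        m=np.zeros(p.shape[:2],bool);m[b[1]:b[3],b[0]:b[2]]=cv2.inRange(hsv,lo,hi)[b[1]:b[3],b[0]:b[2]]>0
        v,u=np.nonzero(m);Q=W[m];Q=Q[Q[:,2]>0.02]
        print(n,nm,m.sum(),u.min(),u.max(),v.min(),v.max(),np.round(np.median(Q,0),3),np.round(Q.min(0),3),np.round(Q.max(0),3))
        if nm=="brass":
            k=cv2.convexHull(np.stack([u,v],1).astype(np.int32));e=cv2.fitEllipse(k);print(e,plane(c,*e[0],.105).round(4))
    if n=="scene": cv2.imwrite("pics/crop.png",cv2.resize(p[140:320,215:415],None,fx=3,fy=3,interpolation=cv2.INTER_CUBIC))
    # other obstacles
    for nm,uv in(dict(bottle=(324,188),tin=(302,173),black=(348,270),red1=(238,172),red2=(245,197),spool=(401,250),lever=(313,118),red3=(300,134)) if n=="scene" else {}).items(): print(nm,W[uv[1],uv[0]].round(3))
E
```

```text
scene blue 119 269 277 159 179 [0.518 0.188 0.155] [0.511 0.181 0.114] [0.531 0.2   0.187]
scene brass 233 292 310 216 231 [ 0.473 -0.002  0.105] [ 0.444 -0.031  0.079] [0.496 0.023 0.11 ]
((300.6327819824219, 223.68199157714844), (15.242199897766113, 18.73804473876953), 85.14519500732422) [ 0.4696 -0.005   0.105 ]
bottle [0.636 0.085 0.077]
tin [0.663 0.233 0.031]
black [ 0.461 -0.204  0.106]
red1 [0.458 0.307 0.102]
red2 [0.407 0.181 0.113]
spool [ 0.652 -0.226  0.046]
lever [0.615 0.108 0.333]
red3 [0.735 0.329 0.114]
side blue 41 307 321 149 183 [0.537 0.191 0.171] [0.517 0.182 0.125] [0.537 0.2   0.185]
side brass 278 269 291 206 221 [ 0.475 -0.003  0.101] [ 0.442 -0.032  0.086] [0.502 0.03  0.105]
((280.27825927734375, 212.95697021484375), (15.587313652038574, 23.12786293029785), 84.97994232177734) [ 0.477  -0.0118  0.105 ]
```

View pics/crop.png

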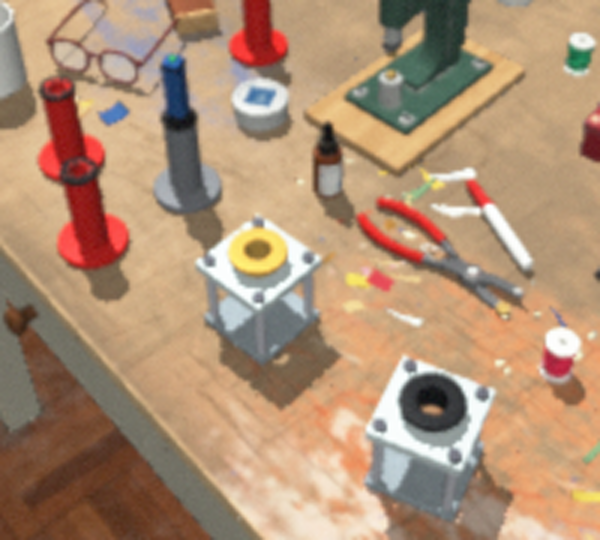

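View pics/wrist0.png

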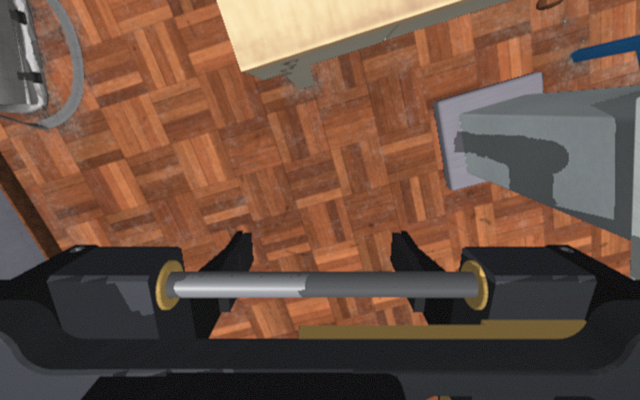

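The crop confirms it: the blue-handled probe is in the grey tube at crop (180,110), and the brass-bushed die is at crop (258,250), with the black die separate at (432,400). The wrist view shows only floor so far. Next I move to a look pose covering both the probe and the die.

Emit:
play_rows --commands "0.32 -0.83 0.13 0 0 0.095;0.32 -0.83 0.13 0 0 0.095;0.32 -0.83 0.13 0 0 0.095;0.32 -0.83 0.13 0 0 0.095;0.32 -0.83 0.13 0 0 0.095;0.32 -0.83 0.13 0 0 0.095;0.32 -0.83 0.13 0 0 0.095;0.32 -0.83 0.13 0 0 0.095;0.32 -0.83 0.13 0 0 0.095;0.32 -0.83 0.13 0 0 0.095;0.32 -0.83 0.13 0 0 0.095;0.32 -0.83 0.13 0 0 0.095;0.32 -0.83 0.13 0 0 0.095;0.32 -0.83 0.13 0 0 0.095;0.32 -0.83 0.13 0 0 0.095;0.32 -0.83 0.13 0 0 0.095;0.32 -0.83 0.13 0 0 0.095;0.32 -0.83 0.13 0 0 0.095;0.32 -0.83 0.13 0 0 0.095;0 0 0 0 0 0" --grip 60

```text
time_s: 2.15
tcp_pos: [0.3578, 0.125, 0.297]
ee_rot: [[1.0, -0.017, 0.001], [-0.017, -1.0, 0.0], [0.001, -0.0, -1.0]]
wrist_force: [0.5, 0.4, -0.4]
gripper_width: 0.691
gripper_force: 0.0
```

```bash
python3 - <<'E'
from station import r,cams
from h import *
s=r.sense();i=cams.camera_info("wrist");p,d=cams.capture("wrist")
cv2.imwrite("pics/w1.png",p);np.savez("pics/w1.npz",p=p,d=d,**i)
print(s["time_s"],s["tcp_pos"],np.round(s["ee_rot"],3).tolist(),s["gripper_width"],-np.array(i["R"]).T@np.array(i["t"]),np.round(i["R"],3).tolist())
E
```

```text
2.15 [0.3577626  0.12500863 0.29700848] [[1.0, -0.017, 0.001], [-0.017, -1.0, 0.0], [0.001, -0.0, -1.0]] 0.6914424352160866 [0.43798105 0.1233321  0.45951391] [[-0.018, -1.0, 0.0], [-0.956, 0.017, 0.294], [-0.294, 0.005, -0.956]]
```

View pics/w1.png

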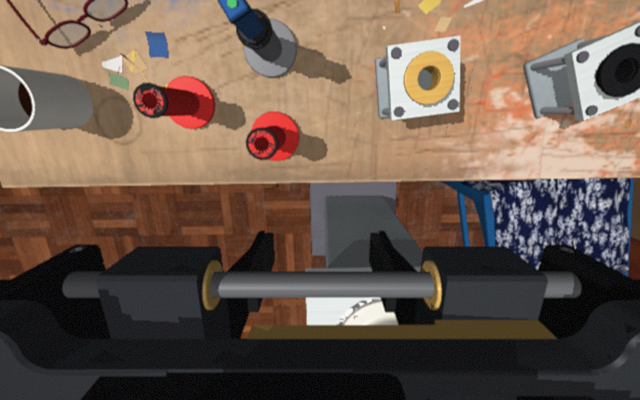

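Wrist view: brass bush centred near (429,79), black bush at (620,70), probe handle at the top edge (240,12) in its grey foot. I'll measure the die here, then the probe.

```bash
cat >> h.py <<'E'
def die(c,p,box):
    x0,y0,x1,y1=box;hsv=cv2.cvtColor(p[y0:y1,x0:x1],cv2.COLOR_BGR2HSV)
    m=cv2.inRange(hsv,(14,70,70),(36,255,255));cs,_=cv2.findContours(m,cv2.RETR_EXTERNAL,cv2.CHAIN_APPROX_NONE)
    k=max(cs,key=cv2.contourArea)[:,0]+[x0,y0]
    P=np.array([plane(c,u,v,.105)[:2] for u,v in k]);(cx,cy),rad=cv2.minEnclosingCircle(P.astype(np.float32))
    A=np.c_[2*P,np.ones(len(P))];s=np.linalg.lstsq(A,(P**2).sum(1),rcond=None)[0]
    return (cx,cy,rad),s[:2],np.sqrt(s[2]+s[:2]@s[:2])
E
python3 - <<'E'
from h import *
c=np.load("pics/w1.npz");p=c["p"];W=cloud(c,c["d"])
print(die(c,p,(395,45,465,115)))
# plate corners top-face of plate
for u,v in((405,80),(452,80),(429,58)):print(W[v,u].round(4))
print("foot",W[55,290],"handle",W[12,240],"redtop",W[140,262])
# dark bore 
g=cv2.cvtColor(p,cv2.COLOR_BGR2HSV)[60:100,410:450]
print(proj(c,[.3578,.125,.297]),proj(c,[.3578,.125,.316]))
# probe bore hole: ring of mask interior
m=cv2.inRange(cv2.cvtColor(p,cv2.COLOR_BGR2HSV),(14,70,70),(36,255,255))[45:115,395:465]
cs,h=cv2.findContours(m,cv2.RETR_CCOMP,cv2.CHAIN_APPROX_NONE)
for k in cs:
    if cv2.contourArea(k)>30:
        P=np.array([plane(c,u+395,v+45,.105)[:2] for u,v in k[:,0]]);print(len(k),P.min(0),P.max(0),(P.min(0)+P.max(0))/2)
E
```

```text
((0.4723700284957886, -0.0007474747253581882, 0.028918644413352013), array([ 0.47246023, -0.00079144]), np.float64(0.028137024336201633))
[0.4708 0.0261 0.1051]
[ 0.4699 -0.0288  0.1035]
[0.4936 0.     0.1036]
foot [0.5158588  0.16677383 0.00917545] handle [0.51849141 0.18981926 0.18624195] redtop [0.40200446 0.20497484 0.06438433]
[320.96604298 244.80104418] [320.92739165 259.87998005]
145 [ 0.44400493 -0.02934864] [0.50058911 0.02766328] [ 0.47229702 -0.00084268]
50 [ 0.46059267 -0.00509863] [0.48313413 0.01256686] [0.4718634  0.00373411]
```

Emit:
play_rows --commands "0.4 0.36 -0.1 0 0 0.02;0.4 0.36 -0.1 0 0 0.02;0.4 0.36 -0.1 0 0 0.02;0.4 0.36 -0.1 0 0 0.02;0.4 0.36 -0.1 0 0 0.02;0 0 0 0 0 0;0 0 0 0 0 0"

```text
time_s: 2.9
tcp_pos: [0.4168, 0.1813, 0.2811]
ee_rot: [[1.0, 0.003, -0.001], [0.003, -1.0, -0.001], [-0.001, 0.001, -1.0]]
wrist_force: [0.1, -0.2, -0.3]
gripper_width: 0.694
gripper_force: 0.0
```

```bash
python3 - <<'E'
from station import r,cams
from h import *
s=r.sense();i=cams.camera_info("wrist");p,d=cams.capture("wrist")
np.savez("pics/w2.npz",p=p,d=d,tcp=s["tcp_pos"],**i)
cv2.imwrite("pics/w2.png",p)
print(s["tcp_pos"])
E
```

```text
[0.41682403 0.18127437 0.28108174]
```

View pics/w2.png

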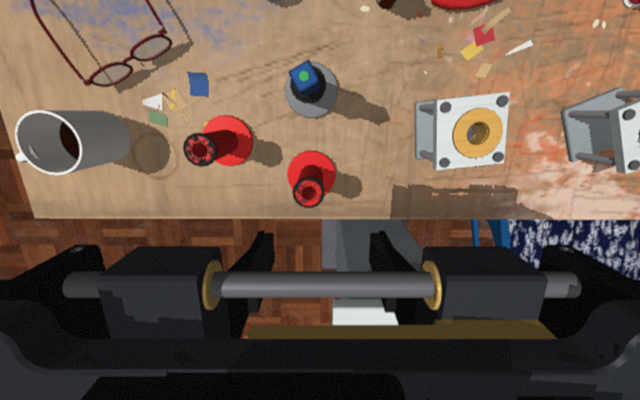

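Now the handle top is at (304,76), with a yaw of its own, and the brass bush is at (478,133). Next I measure the handle's top face and yaw.

```bash
python3 - <<'E'
from h import *
c=np.load("pics/w2.npz");p=c["p"];W=cloud(c,c["d"])
b=np.s_[50:100,280:330]
m=np.zeros(p.shape[:2],np.uint8);m[b]=(abs(W[b][...,2]-.186)<.006)*255
v,u=np.nonzero(m);P=np.array([plane(c,a,b_,.186)[:2] for a,b_ in zip(u,v)],np.float32)
print(len(u),cv2.minAreaRect(P),P.mean(0))
b=np.s_[64:104,286:336];hs=cv2.cvtColor(p[60:95,283:325],cv2.COLOR_BGR2HSV)
cv2.imwrite("pics/c2.png",cv2.resize(p[50:120,270:350],None,fx=7,fy=7,interpolation=cv2.INTER_NEAREST))
print(die(c,p,(445,98,512,165)))
print("foot edge z", [W[y,x].round(3).tolist() for x,y in((292,95),(334,95),(312,110))])
E
```

```text
635 ((0.5248820781707764, 0.19560427963733673), (0.020275739952921867, 0.02014741115272045), 28.492801666259766) [0.525095  0.1955216]
((0.47273164987564087, -0.0002664162893779576, 0.028937045484781265), array([ 4.72750467e-01, -3.26900324e-04]), np.float64(0.028130832514410394))
foot edge z [[0.519, 0.223, 0.012], [0.519, 0.163, 0.008], [0.498, 0.194, 0.01]]
```

View pics/c2.png

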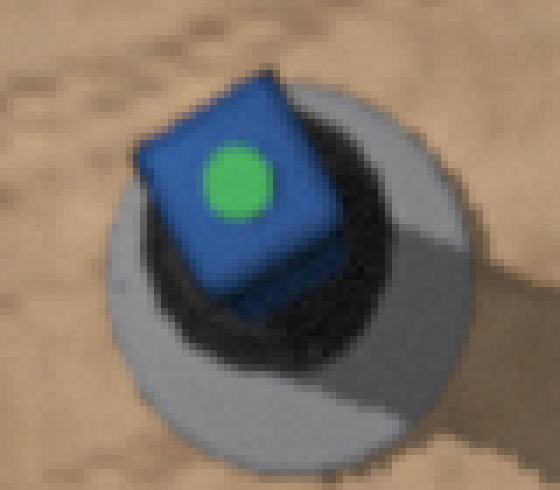

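```bash
python3 - <<'E'
from station import r
from h import *
print(np.round(r.sense()["joints"],1))
for f in("scene0","side0","w2"):
    c=np.load(f"pics/{f}.npz");W=cloud(c,c["d"]).reshape(-1,3)
    q=W[(W[:,2]>.2)&(W[:,2]<.6)&(np.hypot(W[:,0]-.525,W[:,1]-.1955)<.22)]
    a=np.deg2rad(118.5);e=(q[:,:2]-[.525,.1955])@np.array([[np.cos(a),-np.sin(a)],[np.sin(a),np.cos(a)]])
    print(f,len(q))
    if len(q):
        o=np.argsort(np.hypot(*(q[:,:2]-[.525,.1955]).T))[::max(1,len(q)//8)];print(np.c_[q,e][o].round(3))
E
```

```text
[ 44.1   2.7 -16.2  -0.  -71.1  46.1]
scene0 209
[[ 0.606  0.128  0.327 -0.098 -0.039]
 [ 0.604  0.113  0.329 -0.111 -0.03 ]
 [ 0.612  0.109  0.328 -0.118 -0.035]
 [ 0.615  0.104  0.325 -0.123 -0.036]
 [ 0.639  0.115  0.32  -0.125 -0.062]
 [ 0.665  0.12   0.314 -0.133 -0.087]
 [ 0.687  0.123  0.3   -0.141 -0.108]
 [ 0.708  0.124  0.284 -0.151 -0.127]
 [ 0.733  0.124  0.281 -0.162 -0.148]]
side0 345
[[ 0.607  0.117  0.331 -0.108 -0.034]
 [ 0.614  0.106  0.332 -0.121 -0.035]
 [ 0.619  0.102  0.326 -0.127 -0.038]
 [ 0.635  0.114  0.32  -0.125 -0.058]
 [ 0.652  0.116  0.308 -0.131 -0.074]
 [ 0.679  0.128  0.305 -0.133 -0.103]
 [ 0.693  0.121  0.297 -0.146 -0.112]
 [ 0.713  0.121  0.285 -0.155 -0.13 ]
 [ 0.736  0.133  0.279 -0.156 -0.155]]
w2 88289
[[ 0.454  0.215  0.373  0.051  0.053]
 [ 0.441  0.199  0.388  0.043  0.072]
 [ 0.44   0.184  0.381  0.031  0.081]
 [ 0.441  0.228  0.375  0.069  0.058]
 [ 0.441  0.239  0.384  0.079  0.053]
 [ 0.434  0.235  0.375  0.078  0.061]
 [ 0.421  0.216  0.349  0.067  0.081]
 [ 0.436  0.124  0.395 -0.02   0.112]
 [ 0.385  0.102  0.357 -0.016  0.167]]
```

```bash
python3 - <<'E'
from h import *
R=np.array([[.96,-.28,0],[-.28,-.96,-.002],[0,.002,-1]]);T=np.array([.175,.6,.223])
Q=[]
for f in("scene0","side0"):
    c=np.load(f"pics/{f}.npz");W=cloud(c,c["d"]).reshape(-1,3);W=W[np.linalg.norm(W-T,axis=1)<.45];q=(W-T)@R
    Q.append(q[np.hypot(q[:,0],q[:,1])<.16])
Q=np.vstack(Q)
for h in np.arange(0,.32,.02):
    q=Q[(-Q[:,2]>=h)&(-Q[:,2]<h+.02)]
    if len(q)>2:print(round(h,2),len(q),"x",q[:,0].min().round(3),q[:,0].max().round(3),"y",q[:,1].min().round(3),q[:,1].max().round(3))
E
```

```text
0.0 122 x -0.013 0.012 y -0.051 0.061
0.02 116 x -0.013 0.015 y -0.048 0.062
0.04 120 x -0.013 0.014 y -0.054 0.066
0.06 315 x -0.039 0.04 y -0.089 0.093
0.08 566 x -0.04 0.04 y -0.092 0.102
0.1 810 x -0.039 0.041 y -0.095 0.101
0.12 295 x -0.026 0.028 y -0.047 0.023
0.14 266 x -0.039 0.04 y -0.048 0.024
0.16 363 x -0.04 0.041 y -0.046 0.042
0.18 305 x -0.041 0.042 y -0.014 0.045
0.2 410 x -0.04 0.042 y -0.015 0.045
0.22 429 x -0.04 0.042 y -0.021 0.047
0.24 443 x -0.149 0.045 y -0.018 0.05
0.26 841 x -0.147 0.047 y -0.02 0.087
0.28 1077 x -0.132 0.044 y -0.016 0.111
0.3 904 x -0.114 0.042 y -0.02 0.121
```

Emit:
play_rows --commands "0.36 0.047 0 0 0 -0.718;0.36 0.047 0 0 0 -0.718;0.36 0.047 0 0 0 -0.718;0.36 0.047 0 0 0 -0.718;0.36 0.047 0 0 0 -0.718;0.36 0.047 0 0 0 -0.718;0.36 0.047 0 0 0 -0.718;0.36 0.047 0 0 0 -0.718;0.36 0.047 0 0 0 -0.718;0.36 0.047 0 0 0 -0.718;0 0 0 0 0 0;0 0 0 0 0 0" --grip 60

```text
time_s: 4.15
tcp_pos: [0.5247, 0.1948, 0.2817]
ee_rot: [[0.478, -0.879, -0.0], [-0.879, -0.478, 0.0], [-0.0, 0.0, -1.0]]
wrist_force: [0.8, 0.5, -0.3]
gripper_width: 0.686
gripper_force: 0.0
```

```bash
python3 - <<'E'
from station import r,cams
from h import *
s=r.sense();i=cams.camera_info("wrist");p,d=cams.capture("wrist")
print(np.rad2deg(np.arctan2(s["ee_rot"][1][0],s["ee_rot"][0][0])),s["tcp_pos"],np.round(s["ee_rot"],4).tolist(),np.round(s["joints"],1))
u,v=proj(i,[.525,.1955,.186]);print(u,v)
W=cloud(i,d);m=np.zeros(d.shape,bool);m[150:330,220:420]=abs(W[150:330,220:420,2]-.186)<.007
v,u=np.nonzero(m);P=np.array([plane(i,a,b,.186)[:2] for a,b in zip(u,v)],np.float32)
P=P[np.hypot(P[:,0]-.525,P[:,1]-.1955)<.03]
print(len(P), cv2.minAreaRect(P) if len(P)>9 else 0)
cv2.imwrite("pics/w3.png",p)
E
```

```text
-61.47401521752521 [0.52471423 0.1947839  0.28174967] [[0.4776, -0.8786, -0.0004], [-0.8786, -0.4776, 0.0001], [-0.0003, 0.0003, -1.0]] [ 36.9  13.6  -3.2  -0.  -73.3  -8.4]
319.7635288216606 200.98972529690104
457 ((0.5261210203170776, 0.19397591054439545), (0.02012307196855545, 0.019879449158906937), 28.448577880859375)
```

Emit:
play_rows --commands "0.03 0 -0.6 0 0 0;0 0 -0.6 0 0 0;0 0 -0.6 0 0 0;0 0 -0.6 0 0 0;0 0 -0.6 0 0 0;0 0 -0.6 0 0 0;0 0 -0.6 0 0 0;0 0 -0.6 0 0 0;0 0 0 0 0 0;0 0 0 0 0 0"

```text
time_s: 5.2
tcp_pos: [0.5262, 0.195, 0.1383]
ee_rot: [[0.477, -0.879, 0.001], [-0.879, -0.477, -0.0], [0.0, -0.0, -1.0]]
wrist_force: [0.0, 0.3, 1.0]
gripper_width: 0.688
gripper_force: 0.0
```

Emit:
play_rows --commands "0 0 0 0 0 0;0 0 0 0 0 0;0 0 0 0 0 0;0 0 0 0 0 0;0 0 0 0 0 0;0 0 0 0 0 0;0 0 0 0 0 0;0 0 0 0 0 0;0 0 0 0 0 0;0 0 0 0 0 0" --grip 0

```text
time_s: 6.2
tcp_pos: [0.5263, 0.195, 0.1377]
ee_rot: [[0.476, -0.88, 0.0], [-0.88, -0.476, -0.0], [0.0, -0.0, -1.0]]
wrist_force: [0.5, -0.6, -0.2]
gripper_width: 0.226
gripper_force: 30.0
```

Emit:
play_rows --commands "0 0 0.15 0 0 0;0 0 0.3 0 0 0;0 0 0.45 0 0 0;0 0 0.45 0 0 0;0 0 0.45 0 0 0;0 0 0.45 0 0 0;0 0 0.45 0 0 0;0 0 0.45 0 0 0;0 0 0.45 0 0 0;0 0 0.45 0 0 0;0 0 0.3 0 0 0;0 0 0.15 0 0 0;0 0 0 0 0 0;0 0 0 0 0 0"

```text
time_s: 7.6
tcp_pos: [0.5259, 0.1949, 0.2721]
ee_rot: [[0.476, -0.88, -0.001], [-0.88, -0.476, -0.0], [-0.0, 0.001, -1.0]]
wrist_force: [0.1, -0.4, -1.6]
gripper_width: 0.222
gripper_force: 30.0
```

```bash
python3 - <<'E'
from station import r,cams
from h import *
s=r.sense();print(s["tcp_pos"],np.round(s["ee_rot"],4).tolist(),s["wrist_force"])
out=[]
for n,f in (("scene",5),("side",5)):
    i=cams.camera_info(n);p,d=cams.capture(n);np.savez(f"pics/{n}1.npz",p=p,d=d,**i)
    u,v=proj(i,[.526,.195,.22]);u,v=int(u),int(v);print(n,u,v)
    out.append(cv2.resize(p[v-30:v+50,u-35:u+35],None,fx=5.5,fy=5.5,interpolation=cv2.INTER_CUBIC))
cv2.imwrite("pics/lift.png",np.hstack(out))
E
```

```text
[0.52591737 0.19489112 0.27209985] [[0.4756, -0.8797, -0.0011], [-0.8797, -0.4756, -0.0003], [-0.0002, 0.0011, -1.0]] [ 0.08656565 -0.38469828 -1.59239937]
scene 271 150
side 309 137
```

View pics/lift.png

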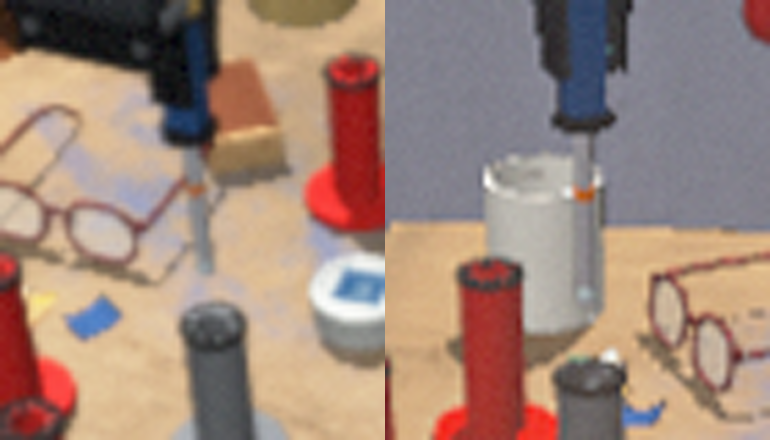

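The probe is lifted clear and hangs upright; the orange ring shows at (197,190) and (585,193) in the picture. I'll carry it over the brass die, keeping clear of the press lever's ball.

Emit:
play_rows --commands "-0.3 0 0 0 0 0;-0.6 0 0 0 0 0;-0.6 -0.1 0 0 0 0;-0.5 -0.4 0 0 0 0;-0.2 -0.6 0 0 0 0;0 -0.7 0 0 0 0;0 -0.7 0 0 0 0;0 -0.7 0 0 0 0;0 -0.7 0 0 0 0;0 -0.7 0 0 0 0;0 -0.7 0 0 0 0;0.1 -0.6 0 0 0 0;0.2 -0.4 0 0 0 0;0.1 -0.2 0 0 0 0;0 0 0 0 0 0;0 0 0 0 0 0;0 0 0 0 0 0"

```text
time_s: 9.4
tcp_pos: [0.4721, 0.0003, 0.2726]
ee_rot: [[0.476, -0.879, -0.0], [-0.879, -0.476, 0.0], [-0.0, 0.0, -1.0]]
wrist_force: [-0.2, 0.1, -1.4]
gripper_width: 0.227
gripper_force: 30.0
```

```bash
cat > band.py <<'E'
from station import r,cams
from h import *
from scipy.optimize import least_squares
import sys
# relative measure: band seen in scene & side versus brass flange from same cameras
s=r.sense();T=np.array(s["tcp_pos"]);print(T,np.round(s["ee_rot"],4).tolist(),np.round(s["wrist_force"],1))
obs=[]
for n in("scene","side"):
    i=cams.camera_info(n);p,d=cams.capture(n);np.savez(f"pics/{n}{sys.argv[1]}.npz",p=p,d=d,**i)
    h=cv2.cvtColor(p,cv2.COLOR_BGR2HSV)
    u,v=proj(i,T-[0,0,.063]);x0,y0=int(u)-10,int(v)-14
    q=h[y0:y0+28,x0:x0+20].astype(int);m=(q[...,0]<17)&(q[...,0]>3)&(q[...,1]>150)&(q[...,2]>110)
    w=m*q[...,1];b,a=np.mgrid[y0:y0+28,x0:x0+20]
    print(n,"pred",u.round(1),v.round(1),"n",m.sum(),(a*w).sum()/w.sum(),(b*w).sum()/w.sum())
    obs.append((i,np.array([(a*w).sum()/w.sum(),(b*w).sum()/w.sum()])))
f=lambda X:np.concatenate([proj(i,X)-o for i,o in obs])
k=least_squares(f,T-[0,0,.063]);print("band",k.x.round(4),"minus tcp",(k.x-T).round(4),"res",k.fun.round(2))
E
python3 band.py 2
```

```text
[4.72098132e-01 3.29010140e-04 2.72593054e-01] [[0.4762, -0.8793, -0.0001], [-0.8793, -0.4762, 0.0001], [-0.0001, 0.0001, -1.0]] [-0.2  0.1 -1.4]
scene pred 298.5 195.3 n 1 298.0 197.0
side pred 276.8 171.3 n 13 277.1217539378459 175.5785440613027
band [0.4724 0.004  0.1982] minus tcp [ 0.0003  0.0037 -0.0744] res [-0.06  0.67  0.33 -0.49]
```

```bash
python3 - <<'E'
from h import *
o=[]
for n,(u,v) in(("scene",(298,205)),("side",(277,185))):
    p=np.load(f"pics/{n}2.npz")["p"];o.append(cv2.resize(p[v-35:v+40,u-25:u+25],None,fx=8,fy=8,interpolation=cv2.INTER_NEAREST))
cv2.imwrite("pics/z2.png",np.hstack(o)[:600])
E
```

```text
(no output)
```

View pics/z2.png

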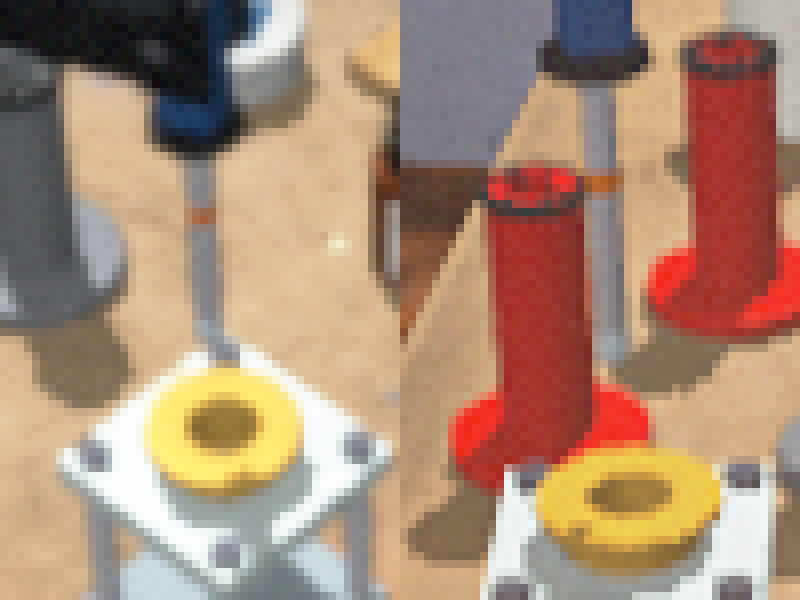

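```bash
python3 - <<'E'
from h import *
from scipy.optimize import least_squares
C={n:np.load(f"pics/{n}2.npz") for n in("scene","side")}
T=np.array([.4721,.0003,.2726])
tri=lambda a,b:(lambda k:(k.x.round(4),k.fun.round(2)))(least_squares(lambda X:np.r_[proj(C["scene"],X)-a,proj(C["side"],X)-b],T-[0,0,.06]))
for n in C:
    c=C[n];print(n,"mouth",proj(c,[.4725,-.0005,.105]),"tip",proj(c,T-[0,0,.123]),"band",proj(c,T-[0,0,.063]),"collar lo",proj(c,T-[0,0,.028]))
    p=c["p"];h=cv2.cvtColor(p,cv2.COLOR_BGR2HSV).astype(int)
    # bore: dark low-V yellow inside bright flange
    u,v=proj(c,[.4725,-.0005,.105]).astype(int);b=np.s_[v-9:v+11,u-14:u+15]
    g=h[b][...,2];br=((h[b][...,2]>165)&(h[b][...,1]>90)).astype(np.uint8)
    cs,hi=cv2.findContours(br,cv2.RETR_CCOMP,cv2.CHAIN_APPROX_NONE)
    for k,q in zip(cs,hi[0]):
        if q[3]>=0 and len(k)>8:print(" hole",cv2.fitEllipse(k)[0]+np.array([u-14,v-9]),len(k))
    # band centroid by saturation of orange over stem, tight box
    u,v=proj(c,T-[0,0,.064]);x0,y0=int(round(u))-2,int(round(v))-3
    q=p[y0:y0+8,x0:x0+5].astype(int);w=np.clip(q[...,2]-q[...,0]-30,0,None);print(w.sum(1),w.sum(0),"band v",(w.sum(1)*np.arange(y0,y0+8)).sum()/w.sum(), "x0",x0)
print("band",tri((297.8,196.5),(276.7,172.4)),"mouth",tri((300.6,222),(280,211.1)))
E
```

```text
scene mouth [300.43005136 222.27135753] tip [299.48791909 211.21189822] band [298.54238674 195.3311086 ] collar lo [297.95167319 185.40971612]
 hole [300.45316505 222.91870213] 21
[ 67  80  87 234 285  76  68  56] [117 125 115 261 335] band v 196.43756558237146 x0 297
side mouth [279.3101613  210.42666373] tip [278.19478747 194.17010025] band [276.75587233 171.33383183] collar lo [275.87317383 157.32498637]
 hole [279.89891529 211.45701218] 22
 hole [286.80434418 204.59818697] 9
[ 46  31  95 463 387  44   2  10] [179 249 240 179 231] band v 172.2096474953618 x0 275
band (array([0.4711, 0.0023, 0.2054]), array([ 0.02, -0.24, -0.12,  0.17])) mouth (array([0.4741, 0.0009, 0.1028]), array([-0.01,  0.24,  0.12, -0.17]))
```

The ring projects about 1 px low in both views, and so does the die mouth, so this is a shared camera bias and the kinematic height holds. I'll lower to just above the bore and compare tip and bore from the wrist camera.

Emit:
play_rows --commands "0.013 -0.027 -0.2 0 0 0;0 0 -0.4 0 0 0;0 0 -0.3 0 0 0;0 0 -0.1 0 0 0;0 0 0 0 0 0;0 0 0 0 0 0"

```text
time_s: 10.1
tcp_pos: [0.4729, -0.0008, 0.2428]
ee_rot: [[0.476, -0.88, 0.0], [-0.88, -0.476, -0.0], [0.0, -0.0, -1.0]]
wrist_force: [-0.6, -0.5, -0.5]
gripper_width: 0.228
gripper_force: 30.0
```

```bash
python3 - <<'E'
from station import r,cams
from h import *
s=r.sense();i=cams.camera_info("wrist");p,d=cams.capture("wrist");np.savez("pics/w4.npz",p=p,d=d,**i);T=np.array(s["tcp_pos"]);print(T)
print("tip",proj(i,T-[0,0,.123]),"mouth",proj(i,[.4725,-.0005,.105]),"band",proj(i,T-[0,0,.063]))
W=cloud(i,d)
b=(W[...,2]>.1025)&(W[...,2]<.1095)&(np.hypot(W[...,0]-.4725,W[...,1])<.034)
h=cv2.cvtColor(p,cv2.COLOR_BGR2HSV);m=b&(cv2.inRange(h,(14,70,60),(36,255,255))>0)
v,u=np.nonzero(m);print(m.sum(),u.min(),u.max(),v.min(),v.max())
k=cv2.convexHull(np.stack([u,v],1).astype(np.int32))[:,0]
P=np.array([plane(i,*q,.105)[:2] for q in k]);print("flange",cv2.minEnclosingCircle(P.astype(np.float32)))
# stem: points above die
st=(W[...,2]>.115)&(W[...,2]<.20)&(np.hypot(W[...,0]-T[0],W[...,1]-T[1])<.02)
v,u=np.nonzero(st);print("stem n",st.sum(),u.min() if len(u) else 0,u.max() if len(u) else 0,v.min() if len(u) else 0,v.max() if len(u) else 0)
for z in np.arange(.115,.2,.01):
    q=st&(abs(W[...,2]-z)<.005);print(round(z,3),q.sum(),W[q].mean(0).round(4) if q.any() else "",np.nonzero(q)[1].mean() if q.any() else "")
cv2.imwrite("pics/z4.png",cv2.resize(p[120:270,240:400],None,fx=4,fy=4,interpolation=cv2.INTER_CUBIC))
E
```

```text
[ 0.47286711 -0.00083703  0.24275801]
tip [320.53377263 192.70743622] mouth [320.73608452 189.42457809] band [320.25650697 212.23450007]
1481 295 346 163 211
flange ((0.473127156496048, -0.0019589047878980637), 0.028564181178808212)
stem n 211 316 327 190 210
0.115 0  
0.125 20 [ 0.4733 -0.0045  0.1262] 321.85
0.135 29 [ 0.4735 -0.004   0.1344] 321.41379310344826
0.145 33 [ 0.4736 -0.0039  0.1452] 321.2121212121212
0.155 32 [ 0.4733 -0.004   0.1557] 321.625
0.165 38 [ 0.4733 -0.0037  0.1652] 321.42105263157896
0.175 37 [ 0.4733 -0.0041  0.175 ] 321.5945945945946
0.185 22 [ 0.4737 -0.0046  0.1828] 321.5
0.195 0
```

View pics/z4.png

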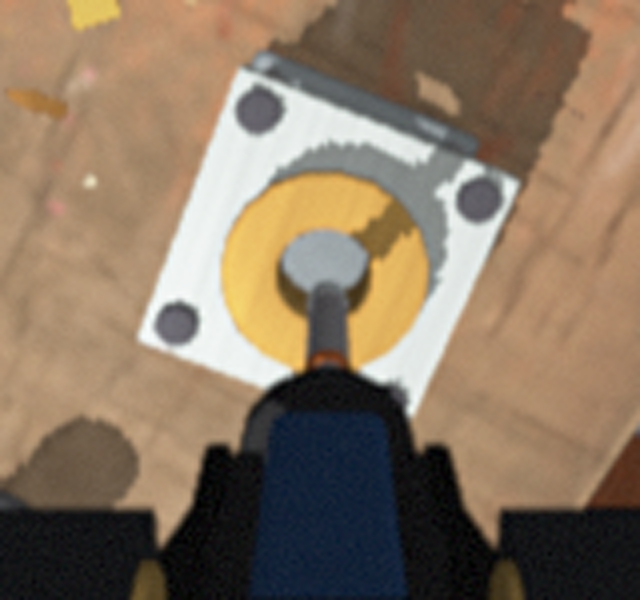

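```bash
python3 - <<'E'
from h import *
i=np.load("pics/w4.npz");T=np.array([.47287,-.00084,.24276]);x=np.array([.476,-.88,0]);M=np.array([.4725,-.0005,.105])
for n,X in(("tip edge",T-[0,0,.123]+.005*x),("flange far",M+.029*x),("bore far",M+.013*x),("+1mm",M+.014*x)):print(n,proj(i,X))
p=i["p"];h=cv2.cvtColor(p,cv2.COLOR_BGR2HSV)
print(p[158:196,321].tolist())
print("row188",p[200,308:336].tolist())
E
```

```text
tip edge [320.5211002  188.06488202]
flange far [320.67631565 163.06116452]
bore far [320.70970306 177.78799775]
+1mm [320.70764642 176.8808358 ]
[[134, 136, 132], [137, 139, 134], [140, 143, 137], [134, 135, 129], [109, 120, 128], [79, 131, 165], [83, 163, 211], [95, 181, 227], [96, 182, 227], [97, 181, 228], [95, 182, 227], [95, 181, 228], [97, 182, 228], [97, 182, 228], [98, 184, 230], [99, 187, 231], [97, 186, 232], [96, 186, 232], [104, 176, 225], [143, 168, 191], [167, 164, 160], [172, 166, 158], [171, 167, 158], [168, 165, 158], [169, 165, 156], [170, 167, 157], [171, 168, 160], [173, 171, 163], [176, 171, 164], [173, 171, 163], [178, 174, 166], [167, 164, 155], [132, 130, 124], [103, 102, 98], [95, 94, 93], [83, 81, 82], [73, 72, 73], [74, 71, 73]]
row188 [[101, 189, 233], [102, 192, 234], [101, 189, 233], [100, 187, 232], [101, 188, 232], [99, 188, 233], [98, 184, 231], [94, 173, 222], [88, 142, 178], [78, 89, 102], [71, 66, 66], [67, 65, 66], [70, 67, 70], [75, 72, 73], [78, 76, 78], [84, 81, 81], [82, 77, 77], [83, 81, 81], [83, 107, 128], [90, 162, 208], [94, 182, 231], [101, 189, 233], [99, 186, 231], [97, 184, 230], [98, 185, 230], [99, 185, 230], [98, 183, 230], [98, 180, 227]]
```

The wrist view shows the stem about 2.6 mm short of the bore centre along tool x and about 0.7 mm to the right. The scene and side triangulation agrees. Correcting.

Emit:
play_rows --commands "0.065 -0.064 0 0 0 0;0 0 0 0 0 0;0 0 0 0 0 0"

```text
time_s: 10.45
tcp_pos: [0.4748, -0.0028, 0.2428]
ee_rot: [[0.475, -0.88, 0.0], [-0.88, -0.475, 0.0], [0.0, -0.0, -1.0]]
wrist_force: [0.1, 0.5, -0.4]
gripper_width: 0.225
gripper_force: 30.0
```

```bash
cat > chk.py <<'E'
from station import r,cams
from h import *
import sys
s=r.sense();i=cams.camera_info("wrist");p,d=cams.capture("wrist");T=np.array(s["tcp_pos"]);print(T.round(4))
np.savez(f"pics/w{sys.argv[1]}.npz",p=p,d=d,**i)
x=np.array([.476,-.88,0]);M=np.array([.4725,-.0005,.105])
for n,X in(("tip edge -2",T-[0,0,.123]+.003*x),("flange far",M+.029*x),("bore far",M+.013*x)):print(n,proj(i,X).round(1))
yel=(p[...,2].astype(int)-p[...,0])
print("col321",yel[155:200,321].tolist());print("Vcol",p[180:200,321,2].tolist())
for v in(174,182,186,198):print(v,yel[v,288:354].tolist())
E
python3 chk.py 5
```

```text
[ 0.4748 -0.0028  0.2428]
tip edge -2 [320.5 189.9]
flange far [321.4 165.5]
bore far [321.4 180.1]
col321 [-2, -2, -2, -5, -2, -2, -4, -4, -4, 8, 65, 117, 133, 132, 131, 129, 131, 129, 131, 133, 132, 134, 134, 126, 74, 10, -13, -12, -11, -11, -10, -12, -12, -11, -12, -10, -5, -5, -2, 1, 0, 1, -1, 1, 0]
Vcol [172, 159, 159, 158, 160, 159, 162, 162, 167, 158, 128, 93, 84, 79, 74, 70, 73, 73, 76, 74]
174 [-4, -3, -2, -2, -3, -3, -2, -4, -3, -4, -3, -6, -7, 33, 106, 136, 137, 135, 132, 132, 133, 132, 133, 133, 130, 129, 129, 130, 130, 130, 129, 132, 130, 133, 131, 132, 131, 130, 133, 130, 131, 131, 132, 133, 120, 112, 105, 88, 77, 80, 80, 84, 79, 51, 14, -5, -4, -4, -2, -3, -2, -2, -4, -2, -3, -2]
182 [-3, -2, -2, -3, -2, -3, -4, -7, -1, 79, 139, 138, 132, 134, 133, 133, 134, 133, 134, 132, 133, 131, 130, 133, 122, 78, 25, -8, -12, -16, -14, -14, -15, -12, -12, -11, -11, -14, -13, -10, -5, 10, 41, 72, 81, 78, 79, 77, 81, 98, 131, 132, 130, 132, 130, 131, 134, 116, 50, 0, -6, -3, -4, -3, -3, -3]
186 [-3, -2, -2, -3, -2, -3, -5, -3, 69, 136, 138, 134, 133, 133, 133, 133, 133, 133, 134, 131, 131, 130, 96, 28, -12, -14, -11, -11, -11, -9, -12, -11, -10, -12, -12, -13, -12, -12, -10, -11, -11, -12, -14, -9, 39, 117, 136, 132, 132, 130, 132, 130, 132, 131, 129, 128, 129, 133, 120, 55, 1, -4, -4, -3, -6, -3]
198 [-3, -4, -5, -3, -3, -3, -3, -6, 5, 78, 132, 135, 133, 132, 133, 133, 134, 134, 132, 132, 132, 132, 132, 117, 91, 68, 53, 53, 36, 5, 0, -2, -1, 1, 1, -1, -3, -3, 5, 36, 47, 52, 75, 110, 133, 134, 131, 132, 133, 130, 131, 129, 129, 132, 132, 133, 134, 104, 38, -6, -5, -3, -3, -2, -3, -3]
```

Centred within about 0.3 mm: the bore and flange sit at column 321.5 and the stem at 321.6. Lowering now.

Emit:
play_rows --commands "0 0 -0.1 0 0 0;0 0 -0.2 0 0 0;0 0 -0.2 0 0 0;0 0 -0.2 0 0 0;0 0 -0.2 0 0 0;0 0 -0.2 0 0 0;0 0 -0.2 0 0 0;0 0 -0.2 0 0 0;0 0 -0.2 0 0 0;0 0 -0.2 0 0 0;0 0 -0.2 0 0 0;0 0 -0.2 0 0 0;0 0 -0.1 0 0 0;0 0 -0.06 0 0 0;0 0 0 0 0 0;0 0 0 0 0 0;0 0 0 0 0 0"

```text
time_s: 12.2
tcp_pos: [0.4748, -0.0027, 0.1691]
ee_rot: [[0.476, -0.88, 0.001], [-0.88, -0.476, 0.0], [0.0, -0.001, -1.0]]
wrist_force: [-0.0, 0.2, -0.4]
gripper_width: 0.228
gripper_force: 30.0
```

```bash
python3 - <<'E'
from station import r,cams
from h import *
s=r.sense();T=np.array(s["tcp_pos"]);print(T.round(4),np.round(s["wrist_force"],1),np.round(s["ee_rot"],4).tolist())
x=np.array([.476,-.88,0]);M=np.array([.4730,-.0012,.105])
for n in("scene","side","wrist"):
    i=cams.camera_info(n);p,d=cams.capture(n);np.savez(f"pics/{n}6.npz",p=p,d=d,**i)
    A=T-.002*x;rb=(p[...,2].astype(int)-p[...,0])
    u,v=proj(i,A-[0,0,.063]);print(n,"band",u.round(1),v.round(1),"mouth",proj(i,M).round(1),"collar low",proj(i,A-[0,0,.028]).round(1),"flange near/far",proj(i,M-.029*np.array([.1,-1,0])).round(1))
    u0,v0=int(round(u)),int(round(v))
    if n!="wrist":
        for dv in range(-16,9):print(v0+dv,p[v0+dv,u0-3:u0+4].tolist())
    else:
        print([(v,p[v,321].tolist()) for v in range(170,215)])
E
```

```text
[ 0.4748 -0.0027  0.1691] [-0.   0.2 -0.4] [[0.4758, -0.8796, 0.0007], [-0.8796, -0.4758, 0.0002], [0.0002, -0.0007, -1.0]]
scene band 300.9 221.9 mouth [300.7 222.3] collar low [300.4 213.3] flange near/far [293.6 217.1]
206 [[22, 19, 17], [19, 12, 9], [22, 16, 17], [27, 23, 23], [55, 34, 23], [75, 54, 41], [102, 105, 109]]
207 [[26, 26, 25], [24, 17, 21], [18, 18, 16], [26, 20, 15], [57, 39, 27], [78, 57, 47], [103, 109, 115]]
208 [[21, 22, 16], [22, 23, 17], [21, 19, 16], [21, 15, 11], [53, 34, 23], [73, 50, 37], [107, 104, 104]]
209 [[33, 34, 32], [11, 8, 5], [23, 20, 22], [23, 20, 11], [50, 33, 19], [68, 43, 26], [96, 89, 90]]
210 [[37, 38, 38], [25, 22, 23], [5, 6, 9], [22, 16, 13], [52, 36, 24], [70, 47, 27], [78, 65, 64]]
211 [[25, 22, 23], [24, 20, 20], [18, 16, 6], [30, 19, 17], [58, 34, 18], [68, 42, 26], [56, 40, 31]]
212 [[24, 21, 22], [35, 31, 30], [55, 39, 28], [60, 40, 26], [71, 44, 22], [66, 39, 19], [43, 30, 22]]
213 [[20, 12, 11], [48, 38, 28], [82, 51, 32], [93, 58, 29], [84, 52, 28], [58, 36, 19], [36, 27, 25]]
214 [[33, 29, 30], [57, 38, 29], [80, 49, 25], [98, 
[... 5320 characters left out ...]
), (184, [98, 188, 231]), (185, [99, 189, 232]), (186, [100, 187, 232]), (187, [100, 187, 232]), (188, [99, 188, 232]), (189, [101, 189, 233]), (190, [100, 189, 233]), (191, [101, 191, 234]), (192, [102, 192, 235]), (193, [102, 193, 235]), (194, [102, 193, 237]), (195, [103, 194, 237]), (196, [100, 189, 234]), (197, [100, 190, 237]), (198, [99, 188, 238]), (199, [87, 153, 194]), (200, [76, 99, 115]), (201, [77, 74, 76]), (202, [76, 74, 73]), (203, [78, 76, 77]), (204, [79, 77, 78]), (205, [78, 76, 75]), (206, [80, 77, 82]), (207, [52, 58, 85]), (208, [26, 57, 107]), (209, [42, 78, 139]), (210, [63, 84, 128]), (211, [62, 61, 78]), (212, [30, 27, 26]), (213, [16, 14, 13]), (214, [24, 23, 23])]
```

Both views show the stem centred: scene 300.4 against the bore at 300.45, side 280.0 against 279.9. The ring sits about 2 mm high, so I'll lower that last bit.

Emit:
play_rows --commands "0 0 -0.035 0 0 0;0 0 -0.035 0 0 0;0 0 0 0 0 0;0 0 0 0 0 0;0 0 0 0 0 0;0 0 0 0 0 0"

```text
time_s: 12.95
tcp_pos: [0.4746, -0.0027, 0.1668]
ee_rot: [[0.476, -0.88, 0.0], [-0.88, -0.476, -0.0], [0.0, -0.0, -1.0]]
wrist_force: [0.1, -0.3, -0.4]
gripper_width: 0.228
gripper_force: 30.0
```

```bash
python3 - <<'E'
from station import r,cams
import numpy as np
s=r.sense();print(s["tcp_pos"],np.round(s["ee_rot"],4).tolist(),np.round(s["wrist_force"],1),np.abs(s["joint_velocities"]).max(),s["gripper_force"])
for n,u,v in(("scene",300,222),("side",280,211)):
    p,_=cams.capture(n);q=p[v-12:v+8,u-1:u+2].astype(int).mean(1);print(n,[(v-12+k,int(a[2]-a[0])) for k,a in enumerate(q)])
E
```

```text
[ 0.47463771 -0.00273162  0.16677353] [[0.4757, -0.8796, 0.0], [-0.8796, -0.4757, -0.0], [0.0, -0.0, -1.0]] [ 0.1 -0.3 -0.4] 0.10257983507665341 29.99977841041982
scene [(210, -3), (211, -5), (212, -8), (213, -31), (214, -43), (215, -32), (216, -15), (217, 4), (218, 23), (219, 28), (220, 14), (221, 12), (222, 23), (223, 50), (224, 87), (225, 61), (226, 64), (227, 87), (228, 100), (229, 100)]
side [(199, 12), (200, 17), (201, 13), (202, 0), (203, -4), (204, -3), (205, -3), (206, -4), (207, -2), (208, 1), (209, 1), (210, -2), (211, 31), (212, 110), (213, 125), (214, 96), (215, 94), (216, 98), (217, 106), (218, 107)]
```

```bash
python3 -c "
from station import r
print(r.finish_job())"
```

```text
the job is handed in; nothing more can be done
None
```

The job is handed in: the arm holds the probe upright and still in the brass die's bore, centred to about 0.3 mm before lowering, with the orange ring level with the top face to about 1–2 mm; I saw no contact forces.

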